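Hang a test panel at the spray station and spray it

TASK

Take the hanger with the green test panel off the drying rail, hang it over the blue end of the spray station's rail with the green panel on the side of the spray can, and let go. Then slide it along the rail, without lifting it, until its middle is at the red mark in front of the can, and let go. Only then press the can's red cap fully down and let it spring back, leaving the panel hanging there and everything else where it stands.

Things in the scene. Friction and masses are not known exactly. Their poses are not given: they have to be found in the camera images.
- green_hanger: Loose hanger, about 160 g. Origin: middle of the inner roof of its inverted-U steel saddle, which rests on a rail's top face; z up, y along the rail, x across it towards the panel. Saddle 50 mm long (y), roof 5 mm thick, 17 mm wide inside for the 12 mm bar; walls 4 mm thick, 18 mm deep, then lips flaring outwards to z = -30. Steel counterweight 10 x 50 x 14 mm at x = -20, z = -42 to -28
- green_face (a point): Centre of the hanger's green panel, 70 (y) x 4 (x) x 72 mm (z), at hanger x = +17.5, z = -64 mm; its lower edge is at z = -100
- green_tab (a point): Centre of the hanger's yellow grip tab, 10 mm thick (x), 40 mm long (y), hanger z = +5 to +31 mm, with a black centre line; this point at x = y = 0, z = +18
- grey_hanger: The same hanger with a grey panel, on the drying rail beside the green one (which is on which side varies). Same frame. Must stay there
- drying_rail: Fixed drying rail with both hangers: 12 x 12 mm square bar 260 mm long along its y, top face 175 mm above the table, a 12 mm square post 8 mm from each end, base plate 100 x 260 x 8 mm. Origin: on the table, under the bar's middle
- work_rail: Fixed spray station: 12 x 12 mm square bar 400 mm long along its y, top face 175 mm above the table, a 12 mm square post 8 mm from each end, blue from y = +50 to the +y end (+200), bare aluminium elsewhere; base plate 8 mm thick from x = -45 to +155. Origin: on the table, under the bar's middle. The spray can stands on its +x side
- blue_end (a point): Middle of the free length of the blue part of the spray station's rail, on its top face (station y = +110)
- red_mark (a point): The red mark: 8 mm wide red band round the spray station's rail (this point: its middle, on the rail's top face); a red stripe on the base plate runs from it to the can. Axes as the station's; where it lies along the rail varies with the can
- sprayer: White spray can with orange band, 52 mm diameter, 90 mm tall, on a 70 x 70 x 8 mm shoe, fixed with axes as the station's, nozzle facing -x to the rail 110 mm away. Origin: on the base plate (8 mm above the table) on the can's axis. The red cap is on top
- cap_top (a point): Centre of the top of the can's red nozzle cap (28 mm diameter, 23 mm tall, top 135 mm above the table when up); it moves with the cap
- cap (a joint): Travel of the sprung cap: 0 up, 0.006 m fully down (about 3 N to start, 7 N fully down)
- cup: White paper cup holding mixer tubes, 84 mm mouth, 100 mm tall (tubes to 150 mm). Origin: centre of its underside. Bystander
- sample_box: Black sample box 60 x 60 x 25 mm. Origin: centre of its underside. Bystander
Things that resemble listed ones, but are neither listed nor needed, are in the scene too. Leave any orange, purple or turquoise look-alike of the green_hanger alone.

How it is judged:
By the outcome, as a careful person would: the job done as asked, in the order asked, and still so for the second after the job is handed in, with the robot touching nothing.
It also fails if it takes over 62 s, if anything falls off the work surface, if the arm or the gripper's body presses on something with over 40 N, if the wrist force passes 120 N, or if a joint passes its speed limit or range.

ROBOT

A 6-joint arm with a two-finger parallel gripper is mounted at the origin on the work surface. World frame = base frame: x ahead of the robot, y to its left, z up, the work surface at z = 0. Lengths are in m, angles in rad, forces in N, time in s.
With the tool pointing down it reaches from about 0.275 to 0.775 m from the base axis. Payload 14.6 kg.
Tool frame: the origin (TCP) lies midway between the tips of the shut fingers; the grasp point (between the pads) lies 19 mm behind it; z points along the fingers, y is the line along which they close (so a half turn about z gives the same grasp; the last joint's range is limited). The gripper opens to 85 mm and grips with 20 to 120 N. Pads are 22 mm wide; open, the fingers measure 114 mm over their backs; the gripper's body (76 mm by 85 mm) begins 54 mm behind the grasp point. The pads swing forward as they close: fully open they stand 13 mm farther back than shut.
Start: joints at [1.163, 0.263, -0.048, 1.259, 0, 1.415], TCP at [0.131, 0.508, 0.231] pointing down, gripper open.
Joint ranges: [-2.65, 2.65], [-0.89, 1.7], [-1.18, 1.37], [-2.13, 2.11], [-1.35, 1.29], [-3.14, 3.14]. Speed limits (rad/s): [1.89, 1.89, 2.57, 2.79, 3.14, 3.14].

INTERFACE

Orientations are given as a unit quaternion [x, y, z, w].
In Python, from station import state, camera, job_done gives the robot as it stands.
- The arm moves only by the shell command python3 -m crank 'ROWS' [FORCE]. ROWS is JSON, a list of rows, each a list of 7 numbers: the finger opening in m, from 0 to 0.0854, then the shift along the tool's x, y, z in m, then the turn, a rotation vector about the tool's x, y, z in degrees. A call has 1 to 12 rows; each row is the pose to reach, as a shift and turn from the pose commanded when the call began, along the tool's axes at that moment; what a row does not reach only later rows make up. A row lasts 1/8 s, in which the tool goes at most 62.5 mm and 10.7 degrees, less where a joint would pass 70% of its speed; a pose out of reach is approached as far as the arm can. A call with a gripper value outside its range is refused whole. The fingers move at their own pace and stop on an object; FORCE is the grip in N (left out, the last holds). Time passes only in rows, so rows that repeat a pose let the fingers close. It gives the time, the measured TCP pose, the force, the opening and the grip force at its end, in the units of the state.
- state(): the state, without advancing time (a new reading comes with each control period).
- camera(name): name is "side" or "top" or "wrist"; returns a dict with "image" (384x512x3 uint8, red, green, blue), "fx", "fy", "cx", "cy" (pixels), "k1" (the pictures are not rectified: a ray, as slopes to the right and down, at radius r is drawn at 1 + k1 r^2 times it, then the intrinsics apply), "T" (4x4, takes a point from camera to world coordinates). Camera axes: x right, y down, z forward; pixel columns grow to the right and rows downward; lengths in m; the calibration is good to about 2 mm. A picture is of the moment at which its call begins. There is no depth.
- job_done(): hands the job in; it is judged then, once.
The state is a dict: "time_s": time; "joints": joint angles; "joint_velocities": joint speeds; "joint_efforts": joint torques, N m; "eef_pos": TCP position; "orientation": TCP orientation; "wrist_force": force on the tool from outside, world axes, zero at the start; "wrist_torque": the same for the moment, N m; "gripper_width": finger opening in m; "grasp_force": force on a finger pad.
Only numpy, scipy, OpenCV 4.12 (cv2) and the standard library are available. Lean on these libraries where they do the work, as an engineer would, in place of code of your own. Each camera call takes 0.05 s, during which the arm holds its last target. There are 200 camera calls.

## Working session

There is one attempt and no reset: what is moved stays moved. The work goes in short steps, Python scripts to look and compute and a shell command to move; the robot and the scene stay as the last step left them, time stands still between calls to the robot, and variables do not carry over. Pictures are saved under pics/ and viewed, at most 10 in all, crops included, and the job is handed in when it is done.

```bash
ls; mkdir -p pics; python3 - <<'E'
from station import state,camera
import cv2,numpy as np
s=state();print(s)
for n in("top","side"):
    c=camera(n);cv2.imwrite(f"pics/{n}0.png",cv2.resize(c["image"][:,:,::-1],(768,576),interpolation=cv2.INTER_CUBIC))
    print(n,c["fx"],c["fy"],c["cx"],c["cy"],c["k1"],np.round(c["T"],3).tolist())
E
```

```text
pics
{'time_s': 0.0, 'joints': array([ 1.16266108e+00,  2.63553072e-01, -4.89307643e-02,  1.25939228e+00,
       -2.38465400e-05,  1.41549008e+00]), 'joint_velocities': array([ 0.00010918, -0.00118808, -0.00091938,  0.00090579, -0.00054203,
       -0.00151426]), 'joint_efforts': array([-3.86062165e-03, -6.37598562e+01,  3.84570730e+01,  1.34865887e-02,
       -3.01574464e-04, -3.27622149e-05]), 'eef_pos': array([0.13123294, 0.50805691, 0.23081173]), 'orientation': array([ 1.26078048e-01,  9.92020178e-01, -5.21925110e-04, -1.38642078e-04]), 'wrist_force': array([-0.09514622, -0.22903607, -0.81337578]), 'wrist_torque': array([ 0.07946842, -0.05269544, -0.04002226]), 'grasp_force': 0.0, 'gripper_width': 0.0851669232602742}
top 377.41106553336334 377.41106553336334 256.27640808168803 192.83805572973105 0.03712686077563136 [[-0.009, -0.991, 0.134, 0.334], [-1.0, 0.01, 0.005, 0.107], [-0.006, -0.134, -0.991, 1.026], [0.0, 0.0, 0.0, 1.0]]
side 354.9462874192473 354.9462874192473 256.8084515590865 194.18023332411596 -0.07266922192059684 [[0.996, -0.072, 0.05, 0.431], [-0.086, -0.694, 0.715, -0.613], [-0.017, -0.716, -0.698, 0.832], [0.0, 0.0, 0.0, 1.0]]
```

View pics/top0.png

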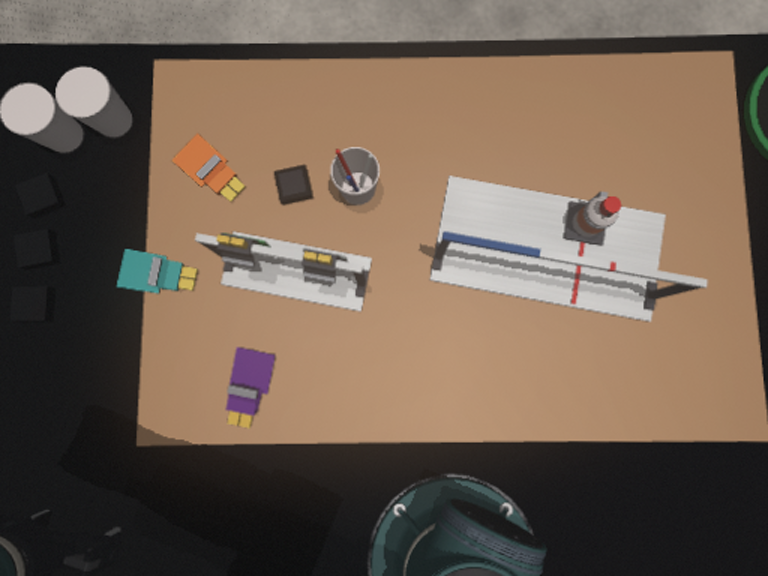

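View pics/side0.png

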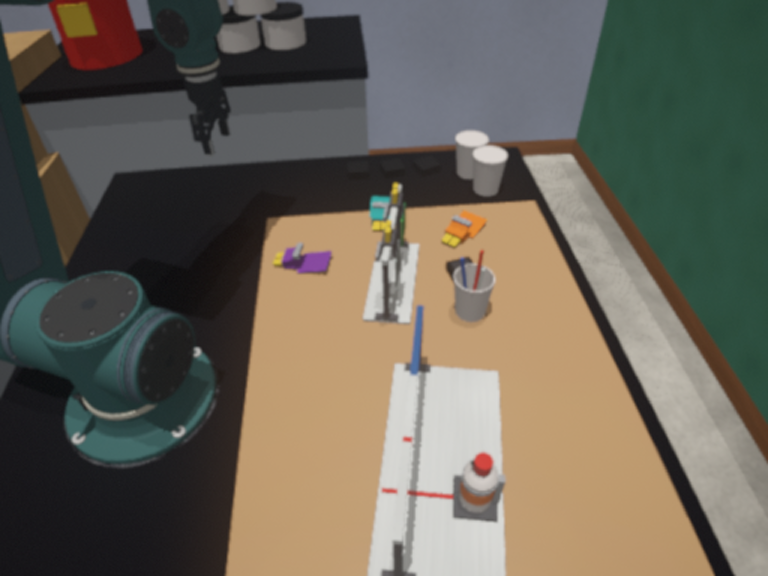

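Top picture (768×576): two saddles on the drying rail, the left one at (232,240) with a green edge at (260,243) and the right one at (318,258) grey. The look-alikes lie flat on the table: orange (205,165), turquoise (155,272), purple (248,385). The blue rail end runs (443,240)–(540,252), the red band is at (613,266), and the cap is at (611,205). My choice is the left-hand hanger; I'll check it in a close crop.

```bash
cat > h.py <<'E'
import numpy as np,cv2
from station import state,camera
def K(c): return np.array([[c["fx"],0,c["cx"]],[0,c["fy"],c["cy"]],[0,0,1.]]),np.array([c["k1"],0,0,0,0.])
def pix2z(c,uv,z):
    k,d=K(c);p=cv2.undistortPoints(np.array([[uv]],float),k,d)[0,0]
    T=np.array(c["T"]);r=T[:3,:3]@[p[0],p[1],1];o=T[:3,3]
    return o+r*(z-o[2])/r[2]
def proj(c,P):
    T=np.linalg.inv(np.array(c["T"]));k,d=K(c)
    return cv2.projectPoints(np.atleast_2d(P).astype(float),cv2.Rodrigues(T[:3,:3])[0],T[:3,3],k,d)[0][:,0]
def crop(c,x0,y0,w,h,s): return cv2.resize(c["image"][y0:y0+h,x0:x0+w,::-1],None,fx=s,fy=s,interpolation=cv2.INTER_CUBIC)
E
python3 - <<'E'
from h import *
t=camera("top");s=camera("side")
a=crop(t,125,145,130,70,6)[:,:780]   # scale 6
im=np.zeros((600,800,3),np.uint8); im[:]=60
a=crop(t,125,148,133,60,5); b=crop(t,280,110,200,110,4)[:300]; b=crop(t,280,112,195,110,2.7)
d=crop(s,235,110,50,60,5)
im[:a.shape[0],:a.shape[1]]=a; im[302:302+b.shape[0],:b.shape[1]]=b[:298]; im[300:600,550:800]=d
cv2.imwrite("pics/c1.png",im)
# colour blobs
h=cv2.cvtColor(t["image"],cv2.COLOR_RGB2HSV)
def blobs(m,nm,z):
    n,l,st,ce=cv2.connectedComponentsWithStats(m.astype(np.uint8))
    for i in range(1,n):
        if st[i,4]>=6: print(nm,st[i],ce[i].round(1),pix2z(t,ce[i],z).round(4))
H,S,V=h[...,0].astype(int),h[...,1],h[...,2]
blobs((H>22)&(H<33)&(S>130)&(V>90),"yellow",.206)
blobs(((H<6)|(H>174))&(S>150)&(V>90),"red",.175)
blobs((H>105)&(H<122)&(S>120)&(V>60),"blue",.175)
E
```

```text
yellow [147 118  16  16 113] [154.5 125.8] [0.5983 0.3378 0.206 ]
yellow [121 178  10   7  50] [125.4 181.4] [0.4726 0.3984 0.206 ]
yellow [119 185  10   8  58] [123.9 188.7] [0.4564 0.4011 0.206 ]
red [403 131  11  11  88] [407.8 135.7] [ 0.5774 -0.2387  0.175 ]
red [387 162   2   8  10] [387.4 165.3] [ 0.5087 -0.1886  0.175 ]
red [407 176   3   4   8] [408.  177.5] [ 0.4799 -0.2332  0.175 ]
red [385 178   2   4   6] [385.3 179.2] [ 0.4767 -0.1822  0.175 ]
red [384 186   2   6   7] [384.1 188.1] [ 0.4561 -0.1784  0.175 ]
red [382 193   2   9  12] [382.6 197.2] [ 0.4354 -0.1738  0.175 ]
```

View pics/c1.png

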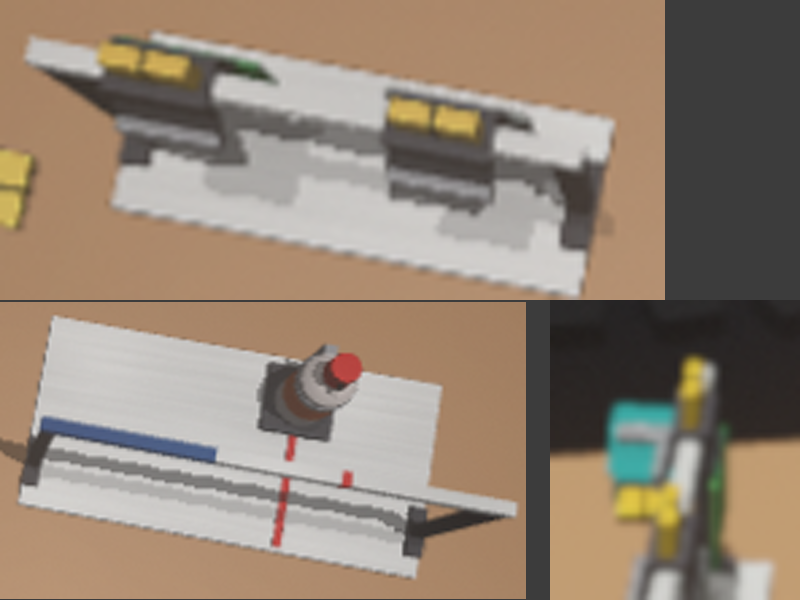

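Crop: the left saddle's tab, about (143,62), has the green panel behind it (green at (260,72)), and the side crop confirms it is the farther one. The right saddle's panel is grey. The red band on the rail is at (347,478) and the cap at (346,368).

```bash
cat >> h.py <<'E'
def fromcrop(u,v,x0,y0,s): return ((u+.5)/s-.5+x0,(v+.5)/s-.5+y0)
E
python3 - <<'E'
from h import *
t=camera("top");s=camera("side")
A=lambda u,v,z:pix2z(t,fromcrop(u,v,125,148,5),z)
B=lambda u,v,z:pix2z(t,fromcrop(u,v-302,280,112,2.7),z)
g=A(143,61,.206);gr=A(434,117,.206);dl=A(31,49,.175);dr=A(610,134,.175)
print("green",g,"grey",gr);print("dry",dl,dr,np.linalg.norm(dl-dr),np.degrees(np.arctan2(*(dl-dr)[[1,0]]))-90,(dl+dr)/2)
wl=B(42,424,.175);wr=B(517,509,.175);m=B(347,478,.175);bl=B(216,455,.175);cap=B(347,368,.135)
print("work",wl,wr,np.linalg.norm(wl-wr),np.degrees(np.arctan2(*(wl-wr)[[1,0]]))-90)
yh=(wl-wr)/np.linalg.norm(wl-wr);xh=np.array([yh[1],-yh[0],0]);o=(wl+wr)/2
for n,p in dict(mark=m,bl=bl,cap=cap).items(): print(n,p,"station xy",(p-o)@xh,(p-o)@yh)
for a,b in((216,151),(0,0)): pass
# base corners: crop
for uv in((54,316),(441,386),(416,578),(19,502)): p=B(*uv,.008);print("base",(p-o)@xh,(p-o)@yh)
e=-(g-gr);print("hanger line ang",np.degrees(np.arctan2((g-gr)[1],(g-gr)[0]))-90)
# cross check by side camera: where do these project
for n,p in dict(green=g,grey=gr,wl=wl,wr=wr,mark=m,cap=cap,dl=dl).items(): print(n,(proj(s,p)*1.5).round(0))
E
```

```text
green [0.52042639 0.33886784 0.206     ] grey [0.49392029 0.20987869 0.206     ]
dry [0.53357995 0.39905314 0.175     ] [0.49122266 0.1330719  0.175     ] 0.26933279930406867 -9.048327466224194 [0.5124013  0.26606252 0.175     ]
work [0.5309924  0.02082086 0.175     ] [ 0.4535491  -0.37115904  0.175     ] 0.3995568930053823 -11.175973062801063
mark [ 0.48137084 -0.23378303  0.175     ] station xy 0.0006675146712947331 -0.05961506796236803
bl [ 0.50238697 -0.12551066  0.175     ] station xy 0.00029943344430852795 0.05067749412854086
cap [ 0.58782759 -0.25578424  0.135     ] station xy 0.10936981619759528 -0.060565294514480866
base 0.1558149103813824 0.19811391867266356
base 0.15300637610098003 -0.19910835382594833
base -0.04537683310698409 -0.19898460066559356
base -0.0422599447587345 0.19969644017446217
hanger line ang -11.61211916077734
green [[394. 187.]]
grey [[386. 225.]]
wl [[418. 305.]]
wr [[396. 540.]]
mark [[406. 438.]]
cap [[482. 460.]]
dl [[397. 184.]]
```

The station fits (length 399.6 mm, cap at x=109, y=−60 mm, mark at y=−60 mm). I'm moving over the green hanger, tool y across the rail, for a wrist look.

```bash
python3 -m crank '[[0.085,-0.1,-0.016,-0.07,0,0,20],[0.085,-0.419,-0.066,-0.07,0,0,86],[0.085,-0.419,-0.066,-0.07,0,0,86],[0.085,-0.419,-0.066,-0.07,0,0,86],[0.085,-0.419,-0.066,-0.07,0,0,86],[0.085,-0.419,-0.066,-0.07,0,0,86],[0.085,-0.419,-0.066,-0.07,0,0,86],[0.085,-0.419,-0.066,-0.07,0,0,86],[0.085,-0.419,-0.066,-0.07,0,0,86],[0.085,-0.419,-0.066,-0.07,0,0,86],[0.085,-0.419,-0.066,-0.07,0,0,86],[0.085,-0.419,-0.066,-0.07,0,0,86]]' 60
python3 - <<'E'
from h import *
w=camera("wrist");st=state();print(st["eef_pos"],st["orientation"],np.round(w["T"],3).tolist())
im=cv2.resize(w["image"][:,:,::-1],(768,576),interpolation=cv2.INTER_CUBIC);cv2.imwrite("pics/w1.png",im)
print(proj(w,[[.5204,.3389,.206],[.4939,.2099,.206]])*1.5)
E
```

```text
time_s: 1.8
eef_pos: [0.5201, 0.3399, 0.3015]
orientation: [0.768, 0.64, 0.0, 0.0]
wrist_force: [0.2, -0.2, -0.1]
gripper_width: 0.0852
grasp_force: 0.0
[0.52018244 0.33986434 0.30143369] [7.68267086e-01 6.40129419e-01 1.01591877e-04 2.46297106e-05] [[0.984, -0.17, -0.059, 0.534], [-0.18, -0.929, -0.323, 0.423], [-0.0, 0.328, -0.945, 0.444], [0.0, 0.0, 0.0, 1.0]]
[[387.80398341 283.48979741]
 [382.70437331 483.02455675]]
```

View pics/w1.png

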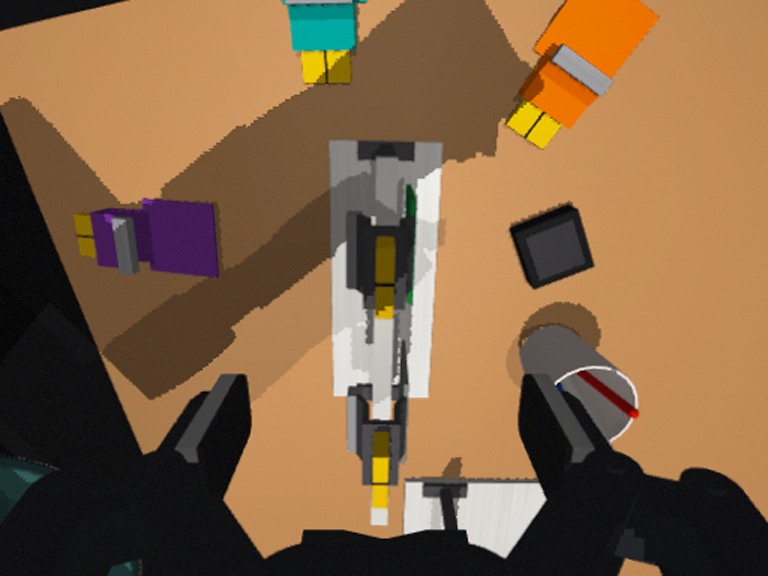

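The black centre line is at (385,286), against (388,283) predicted, so top and wrist cameras agree within 2 mm. The rail yaw is about 1.2° beyond the tool's. Descending and gripping.

```bash
python3 -m crank '[[0.06,-0.002,0,0.05,0,0,1.2],[0.06,-0.002,0,0.09,0,0,1.2],[0.05,-0.002,0,0.118,0,0,1.2],[0.05,-0.002,0,0.118,0,0,1.2],[0.03,-0.002,0,0.118,0,0,1.2],[0.0,-0.002,0,0.118,0,0,1.2],[0.0,-0.002,0,0.118,0,0,1.2],[0.0,-0.002,0,0.118,0,0,1.2],[0.0,-0.002,0,0.118,0,0,1.2],[0.0,-0.002,0,0.118,0,0,1.2]]' 60
python3 - <<'E'
from h import *
s=camera("side");w=camera("wrist")
im=np.hstack([crop(s,215,80,80,96,6)[:576,:400],crop(w,160,100,200,284,2)[:576]]);im=im[:568,:800] if 0 else np.hstack([crop(s,225,85,66,95,6)[:568],crop(w,160,100,200,284,2)])
cv2.imwrite("pics/g1.png",im);print(im.shape)
E
```

```text
time_s: 3.1
eef_pos: [0.5205, 0.338, 0.1847]
orientation: [0.775, 0.632, 0.001, 0.0]
wrist_force: [-1.5, 0.1, 6.0]
gripper_width: 0.0087
grasp_force: 59.1Traceback (most recent call last):
  File "<stdin>", line 3, in <module>
    return _nx.concatenate(arrs, 1, dtype=dtype, casting=casting)
           ~~~~~~~~~~~~~~~^^^^^^^^^^^^^^^^^^^^^^^^^^^^^^^^^^^^^^^
ValueError: all the input array dimensions except for the concatenation axis must match exactly, but along dimension 0, the array at index 0 has size 576 and the array at index 1 has size 568
```

Gripped (8.7 mm, 59 N). Lifting 145 mm straight up.

```bash
python3 -m crank '[[0,0,0,-0.005,0,0,0],[0,0,0,-0.02,0,0,0],[0,0,0,-0.04,0,0,0],[0,0,0,-0.06,0,0,0],[0,0,0,-0.085,0,0,0],[0,0,0,-0.11,0,0,0],[0,0,0,-0.135,0,0,0],[0,0,0,-0.145,0,0,0],[0,0,0,-0.145,0,0,0],[0,0,0,-0.145,0,0,0]]'
python3 - <<'E'
from h import *
from scipy.spatial.transform import Rotation as R
s=camera("side");w=camera("wrist")
im=np.hstack([crop(s,215,40,66,95,6)[:568],crop(w,160,100,200,284,2)])
cv2.imwrite("pics/g1.png",im);print(im.shape)
st=state();M=R.from_quat(st["orientation"]).as_matrix();print(M.round(3),st["eef_pos"],st["wrist_force"],st["wrist_torque"])
yaw=-11.18;o=np.array([.5309924+.4535491,.02082086-.37115904])/2;yh=np.array([-np.sin(np.radians(yaw)),np.cos(np.radians(yaw))])
b=o+.110*yh;m=o-.060*yh;print("blue",b,"mark",m)
print("shift tool",M.T@np.r_[b-st["eef_pos"][:2],0],"yaw tool y",np.degrees(np.arctan2(M[1,1],M[0,1])))
E
```

```text
time_s: 4.45
eef_pos: [0.52, 0.3375, 0.3273]
orientation: [0.775, 0.631, -0.001, -0.0]
wrist_force: [0.2, -1.4, -2.2]
gripper_width: 0.0086
grasp_force: 58.6
(568, 796, 3)
[[ 0.202  0.979 -0.001]
 [ 0.979 -0.202 -0.001]
 [-0.001 -0.001 -1.   ]] [0.51990631 0.33756682 0.32745923] [ 0.91254978  0.70750998 -2.3836757 ] [0.01892808 0.0350777  0.00953147]
blue [ 0.51359886 -0.06725657] mark [ 0.48063723 -0.23403046]
shift tool [-3.97716367e-01  7.57852005e-02  2.42675957e-04] yaw tool y -11.681068698097652
```

View pics/g1.png

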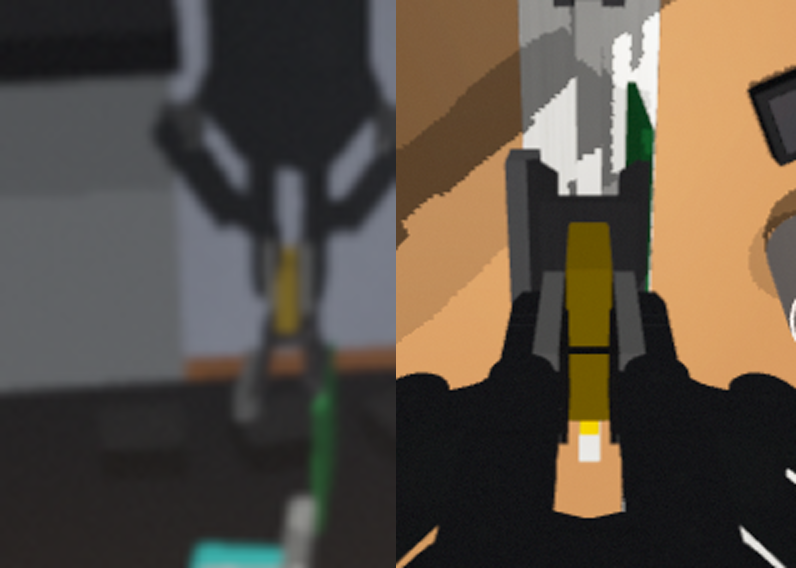

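Held upright: the tab is in the pads with its black centre line at (588,350) in the crop, and the green panel is on the +x side. Moving over the blue end.

```bash
python3 - <<'E'
from h import *
from scipy.spatial.transform import Rotation as R
w=camera("wrist");st=state();M=R.from_quat(st["orientation"]).as_matrix()
p=pix2z(w,((588-396+.5)/2-.5+160,(350.5)/2-.5+100),st["eef_pos"][2]+.0215)
print("tabline in tool",M.T@(p-st["eef_pos"]))
E
python3 -m crank '[[0,-0.03,0.006,0,0,0,0],[0,-0.07,0.014,0,0,0,-0.5],[0,-0.115,0.022,0,0,0,-0.5],[0,-0.16,0.03,0,0,0,-0.5],[0,-0.205,0.038,0,0,0,-0.5],[0,-0.25,0.047,0,0,0,-0.5],[0,-0.295,0.056,0,0,0,-0.5],[0,-0.335,0.064,0,0,0,-0.5],[0,-0.365,0.07,0,0,0,-0.5],[0,-0.385,0.074,0,0,0,-0.5],[0,-0.398,0.076,0,0,0,-0.5],[0,-0.398,0.076,0,0,0,-0.5]]'
python3 -m crank '[[0,0,0,0,0,0,0],[0,0,0,0,0,0,0]]'
python3 - <<'E'
from h import *
from scipy.spatial.transform import Rotation as R
s=camera("side");w=camera("wrist");t=camera("top")
im=np.hstack([crop(s,200,130,128,190,3),cv2.resize(w["image"][50:330,:,::-1],None,fx=1,fy=570/280)[:,150:150+0]]) if 0 else np.hstack([crop(s,215,130,100,192,3),crop(w,136,0,240,288,2)])
cv2.imwrite("pics/b1.png",im);print(im.shape)
st=state();M=R.from_quat(st["orientation"]).as_matrix()
b=np.array([.5136,-.0673]);print(st["eef_pos"],M.T@np.r_[b-st["eef_pos"][:2],0],"yaw",np.degrees(np.arctan2(M[1,1],M[0,1])))
print("station axis ends in wrist crop",[(proj(w,[*p,.175])[0]-[136,0])*2 for p in((.53099,.02082),(.50239,-.12551),(.48137,-.23378))])
E
```

```text
tabline in tool [ 0.0005253  -0.00160884 -0.02149898]
time_s: 6.1
eef_pos: [0.5138, -0.0678, 0.3281]
orientation: [0.773, 0.634, -0.0, -0.0]
wrist_force: [-0.6, 0.2, -2.1]
gripper_width: 0.0088
grasp_force: 58.7
time_s: 6.35
eef_pos: [0.514, -0.0668, 0.3283]
orientation: [0.772, 0.635, 0.0, -0.0]
wrist_force: [-0.7, -0.1, -2.2]
gripper_width: 0.0086
grasp_force: 58.7
(576, 780, 3)
[ 0.51397987 -0.06709869  0.32831138] [-2.70976114e-04 -3.33758877e-04 -2.70912146e-08] yaw -11.151703639708522
station axis ends in wrist crop [array([242.91990698, 138.39632942]), array([242.94607624, 447.94294216]), array([243.18690142, 622.66585316])]
```

View pics/b1.png

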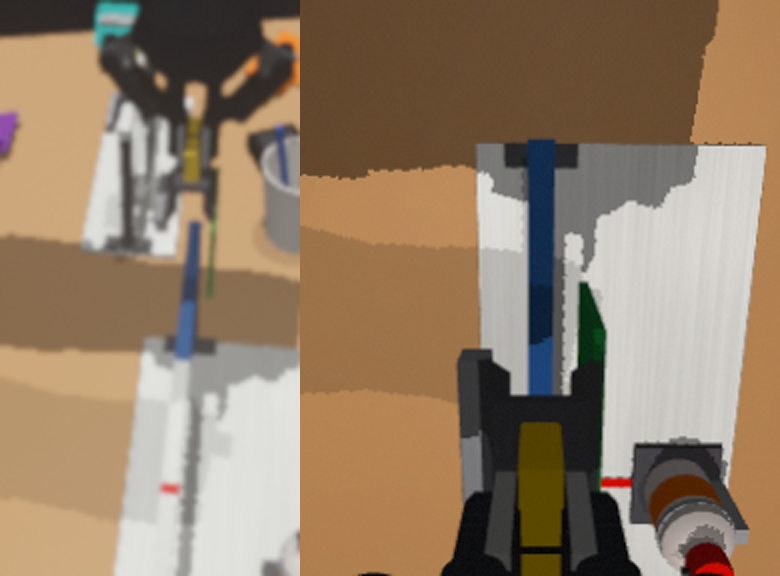

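The blue bar (column 541) and the held saddle's tab (540) line up, with the green panel on the can's side. Lowering.

```bash
python3 -m crank '[[0,0,0,0.03,0,0,0],[0,0,0,0.06,0,0,0],[0,0,0,0.085,0,0,0],[0,0,0,0.1,0,0,0],[0,0,0,0.11,0,0,0],[0,0,0,0.12,0,0,0],[0,0,0,0.13,0,0,0],[0,0,0,0.136,0,0,0],[0,0,0,0.138,0,0,0],[0,0,0,0.138,0,0,0]]'
python3 -m crank '[[0,0,0,0.002,0,0,0],[0,0,0,0.004,0,0,0],[0,0,0,0.004,0,0,0],[0,0,0,0.004,0,0,0]]'
```

```text
time_s: 7.75
eef_pos: [0.514, -0.0675, 0.1904]
orientation: [0.773, 0.635, 0.0, 0.0]
wrist_force: [-0.4, 0.4, -1.8]
gripper_width: 0.0087
grasp_force: 58.7
time_s: 8.25
eef_pos: [0.514, -0.0675, 0.1863]
orientation: [0.773, 0.635, 0.0, 0.0]
wrist_force: [0.3, 0.1, -1.2]
gripper_width: 0.0083
grasp_force: 58.7
```

```bash
python3 -m crank '[[0,0,0,0.001,0,0,0],[0,0,0,0.002,0,0,0],[0,0,0,0.002,0,0,0],[0,0,0,0.002,0,0,0]]'
python3 -m crank '[[0.02,0,0,0,0,0,0],[0.04,0,0,0,0,0,0],[0.04,0,0,0,0,0,0],[0.04,0,0,-0.03,0,0,0],[0.05,0,0,-0.07,0,0,0],[0.06,0,0,-0.11,0,0,0],[0.06,0,0,-0.11,0,0,0],[0.06,0,0,-0.11,0,0,0]]'
python3 - <<'E'
from h import *
s=camera("side");w=camera("wrist");t=camera("top")
im=np.hstack([crop(s,215,150,100,170,3.2)[:544],crop(w,136,40,240,272,2)[:544]])
cv2.imwrite("pics/b2.png",im);print(im.shape)
for y in(.110,.1): pass
E
```

```text
time_s: 8.75
eef_pos: [0.514, -0.0675, 0.1847]
orientation: [0.773, 0.635, 0.0, 0.0]
wrist_force: [-2.3, 0.3, 5.5]
gripper_width: 0.0086
grasp_force: 59.8
time_s: 9.75
eef_pos: [0.5138, -0.0675, 0.2936]
orientation: [0.773, 0.635, -0.0, -0.0]
wrist_force: [0.6, -0.5, -1.0]
gripper_width: 0.06
grasp_force: 0.0
(544, 800, 3)
```

View pics/b2.png

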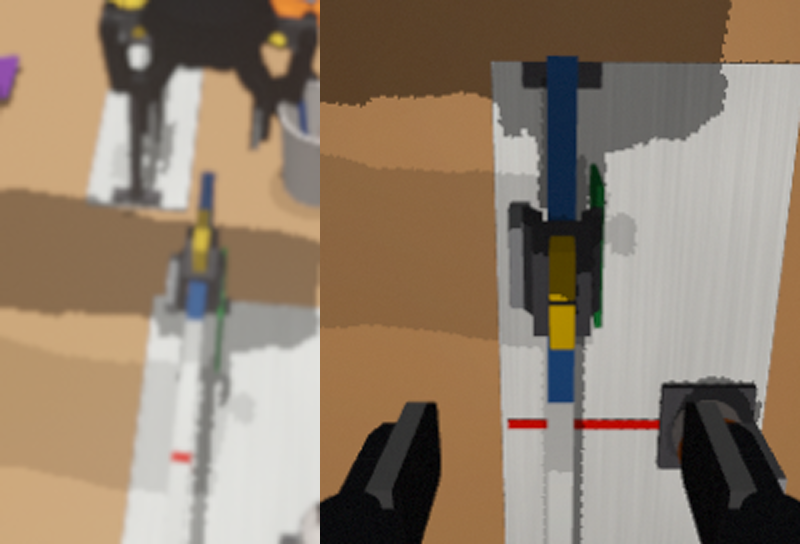

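The hanger sits on the blue part: saddle astride the bar (tab at (562,290)), green panel on the can side, gripper free. Next I regrip lightly at the same height and slide 170 mm along −y.

```bash
python3 -m crank '[[0.05,0,0,0.05,0,0,0],[0.04,0,0,0.09,0,0,0],[0.04,0,0,0.1085,0,0,0],[0.04,0,0,0.1085,0,0,0],[0.02,0,0,0.1085,0,0,0],[0.0,0,0,0.1085,0,0,0],[0.0,0,0,0.1085,0,0,0],[0.0,0,0,0.1085,0,0,0],[0.0,0,0,0.1085,0,0,0]]' 35
python3 -m crank '[[0,-0.005,0,0,0,0,0],[0,-0.015,0,0,0,0,0],[0,-0.03,0,0,0,0,0],[0,-0.045,0,0,0,0,0],[0,-0.06,0,0,0,0,0],[0,-0.075,0,0,0,0,0],[0,-0.085,0,0,0,0,0],[0,-0.09,0,0,0,0,0],[0,-0.09,0,0,0,0,0]]'
```

```text
time_s: 11.02
eef_pos: [0.5143, -0.0676, 0.1867]
orientation: [0.773, 0.635, 0.0, 0.001]
wrist_force: [-2.4, 1.0, 6.6]
gripper_width: 0.0092
grasp_force: 35.7
time_s: 12.15
eef_pos: [0.497, -0.1563, 0.1867]
orientation: [0.773, 0.635, 0.0, 0.001]
wrist_force: [1.0, -1.4, 6.2]
gripper_width: 0.0088
grasp_force: 35.4
```

```bash
python3 -m crank '[[0,-0.005,0,0,0,0,0],[0,-0.015,0,0,0,0,0],[0,-0.03,0,0,0,0,0],[0,-0.045,0,0,0,0,0],[0,-0.06,0,0,0,0,0],[0,-0.07,0,0,0,0,0],[0,-0.077,0,0,0,0,0],[0,-0.08,0,0,0,0,0],[0,-0.08,0,0,0,0,0],[0,-0.08,0,0,0,0,0]]'
python3 -m crank '[[0.02,0,0,0,0,0,0],[0.04,0,0,0,0,0,0],[0.04,0,0,0,0,0,0],[0.04,0,0,-0.03,0,0,0],[0.05,0,0,-0.07,0,0,0],[0.06,0,0,-0.11,0,0,0],[0.06,0,0,-0.11,0,0,0],[0.06,0,0,-0.11,0,0,0]]'
python3 - <<'E'
from h import *
s=camera("side");w=camera("wrist");t=camera("top")
im=np.hstack([crop(s,225,225,120,140,2.5),crop(w,176,110,164,175,3)[:350] if 0 else crop(w,166,70,200,140,2.5)]);cv2.imwrite("pics/m1.png",im);print(im.shape)
m=np.array([.4810,-.2339,.175])
print("band projected in wrist full px",proj(w,[m,m+[0,0,.031]]),"crop:",[(p-[166,70])*2.5+[300,0] for p in proj(w,[m,m+[0,0,.031]])]);print(state()["eef_pos"])
E
```

```text
time_s: 13.4
eef_pos: [0.4815, -0.2345, 0.1867]
orientation: [0.773, 0.635, 0.0, 0.001]
wrist_force: [-0.0, 1.7, 5.7]
gripper_width: 0.0091
grasp_force: 35.7
time_s: 14.4
eef_pos: [0.4809, -0.2342, 0.2951]
orientation: [0.773, 0.635, -0.0, -0.0]
wrist_force: [0.7, 0.1, -0.5]
gripper_width: 0.0602
grasp_force: 0.0
(350, 800, 3)
band projected in wrist full px [[258.26284087 178.20887756]
 [258.4641868  190.50231085]] crop: [array([530.65710218, 270.5221939 ]), array([531.160467  , 301.25577712])]
[ 0.48065054 -0.2340617   0.29480947]
```

View pics/m1.png

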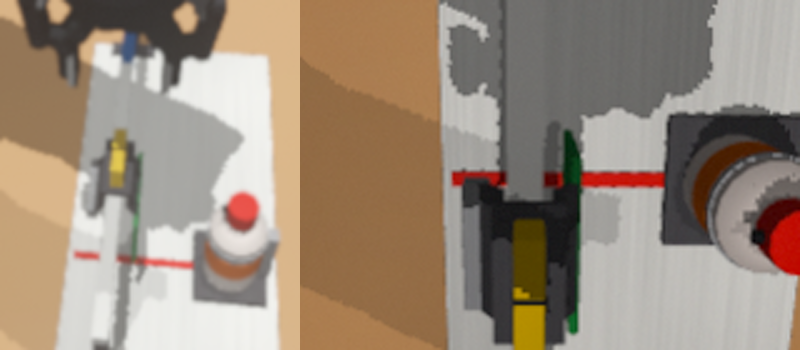

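The band is under the saddle. The tab line is at (530,301) against (531,301) expected from the mark. I'll cross-check with the base stripe, (480,179) and (625,180), from this camera and get the cap offset.

```bash
python3 - <<'E'
from h import *
w=camera("wrist");C=lambda u,v,z:pix2z(w,fromcrop(u-300,v,166,70,2.5),z)
yaw=np.radians(-11.18);yh=np.array([-np.sin(yaw),np.cos(yaw),0]);xh=np.array([yh[1],-yh[0],0]);o=np.array([.49227,-.17517,0])
for n,p in dict(tab=C(530,301,.206),s1=C(470,179,.008),s2=C(625,180,.008),shoeU=C(730,115,.016),shoeD=C(715,243,.016)).items(): print(n,p,p@xh-o@xh,p@yh-o@yh)
t=camera("top");h=cv2.cvtColor(t["image"],cv2.COLOR_RGB2HSV)
for n,uv,z in(("s387,165",(387.4,165.3),.008),("384,188",(384.1,188.1),.008),("382,197",(382.6,197.2),.008)):
    p=pix2z(t,uv,z);print(n,p@xh-o@xh,p@yh-o@yh)
cap=o+.110*xh-.060*yh;print("cap",cap)
from scipy.spatial.transform import Rotation as R
st=state();M=R.from_quat(st["orientation"]).as_matrix();d=cap-st["eef_pos"];d[2]=.150-st["eef_pos"][2];print(M.T@d)
E
```

```text
tab [ 0.48041473 -0.23341336  0.206     ] -0.00033737384444132434 -0.05943670860211897
s1 [ 0.44881355 -0.22848187  0.008     ] -0.032295029978282486 -0.0607260223316915
s2 [ 0.53129091 -0.24531712  0.008     ] 0.05188136181415759 -0.061250092840309384
shoeU [ 0.58958329 -0.22027133  0.016     ] 0.10421135036844353 -0.025377174598102584
shoeD [ 0.57363831 -0.28753271  0.016     ] 0.10161039981624043 -0.09445373147221106
s387,165 0.0636783753977812 -0.060215289158818325
384,188 -0.00030287630257952447 -0.060347193707499164
382,197 -0.02566074153689396 -0.05989322658087673
cap [ 0.588549   -0.25535949  0.        ]
[1.59527401e-05 1.10042709e-01 1.44955663e-01]
```

The tab and stripe agree within about 1 mm. Now I shut the fingers, move over the cap and approach it.

```bash
python3 -m crank '[[0,0,0.02,0,0,0,0],[0,0,0.05,0,0,0,0],[0,0,0.08,0,0,0,0],[0,0,0.1,0,0,0,0],[0,0,0.11,0,0,0,0],[0,0,0.11,0.05,0,0,0],[0,0,0.11,0.1,0,0,0],[0,0,0.11,0.13,0,0,0],[0,0,0.11,0.15,0,0,0],[0,0,0.11,0.154,0,0,0],[0,0,0.11,0.154,0,0,0]]'
python3 - <<'E'
from h import *
w=camera("wrist");s=camera("side");im=np.hstack([crop(s,225,225,120,140,2.5),crop(w,156,100,200,140,2.5)]);im=np.hstack([crop(s,250,220,110,140,3),crop(w,156,184,150,140,3)])
cv2.imwrite("pics/p1.png",im);print(im.shape,state()["eef_pos"])
E
```

```text
time_s: 16.02
eef_pos: [0.5889, -0.2557, 0.1424]
orientation: [0.773, 0.635, 0.0, 0.0]
wrist_force: [-0.8, 0.1, 0.3]
gripper_width: -0.0004
grasp_force: 0.0
(420, 780, 3) [ 0.58921124 -0.25583532  0.14281418]
```

View pics/p1.png

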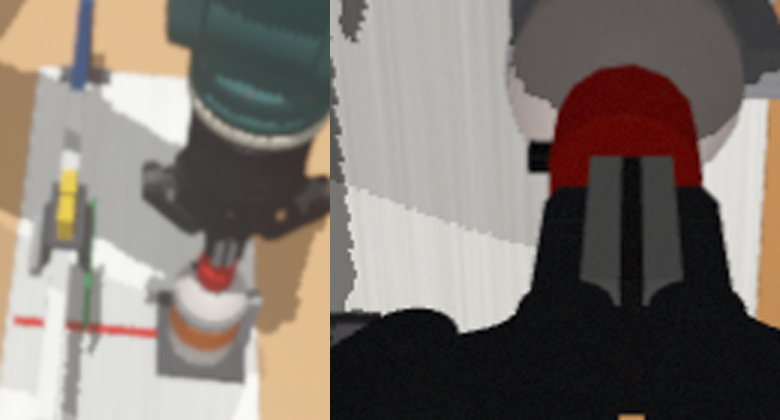

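The shut fingers are centred on the red cap (cap centre column about 627, fingers about 632), and the hanger is undisturbed. Pressing.

```bash
python3 -m crank '[[0,0,0,0.004,0,0,0],[0,0,0,0.007,0,0,0],[0,0,0,0.01,0,0,0],[0,0,0,0.012,0,0,0],[0,0,0,0.012,0,0,0]]'; python3 -m crank '[[0,0,0,0.001,0,0,0],[0,0,0,0.002,0,0,0],[0,0,0,0.003,0,0,0],[0,0,0,0.003,0,0,0]]'
```

```text
time_s: 16.75
eef_pos: [0.589, -0.2557, 0.13]
orientation: [0.773, 0.635, 0.0, 0.0]
wrist_force: [-1.2, 0.2, 6.6]
gripper_width: 0.0004
grasp_force: 3.0
time_s: 17.25
eef_pos: [0.5892, -0.2558, 0.1288]
orientation: [0.773, 0.635, 0.0, 0.001]
wrist_force: [-6.9, 4.2, 24.8]
gripper_width: -0.0001
grasp_force: 12.6
```

Bottomed out: 25 N, and z stops at 0.1288. Holding briefly, then straight up and clear.

```bash
python3 -m crank '[[0,0,0,0,0,0,0],[0,0,0,0,0,0,0],[0,0,0,-0.006,0,0,0],[0,0,0,-0.015,0,0,0],[0,0,0,-0.04,0,0,0],[0,0,0,-0.08,0,0,0],[0,0,0,-0.13,0,0,0],[0,0,0,-0.17,0,0,0],[0,0,0,-0.17,0,0,0],[0,0,0,-0.17,0,0,0]]'
python3 - <<'E'
from h import *
t=camera("top");s=camera("side");im=np.hstack([crop(s,215,80,140,280,2),crop(t,150,90,250,280,2)[:560]])
cv2.imwrite("pics/f1.png",im);print(im.shape)
E
```

```text
time_s: 18.5
eef_pos: [0.5888, -0.2556, 0.296]
orientation: [0.773, 0.635, -0.0, -0.0]
wrist_force: [-0.0, -0.3, -1.2]
gripper_width: 0.0003
grasp_force: 0.0
(560, 780, 3)
```

View pics/f1.png

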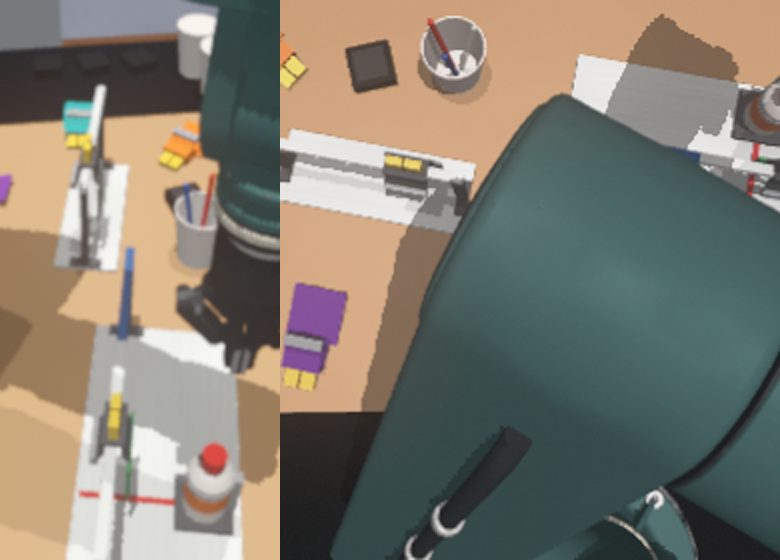

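The green hanger hangs at the mark (115,415), the cap (214,457) is back up, and the grey hanger, cup and box are in place. The robot is clear of everything.

```bash
python3 -c "from station import job_done;print(job_done())"
```

```text
the job is handed in; nothing more can be done
None
```

The job is handed in at about 18.5 s: the green hanger was hung on the blue end, released, slid to within about 1 mm of the red mark and released, then the cap was pressed to its stop (25 N) and sprang back, with the robot clear and nothing else seen to have moved.

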